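# Turn the tube rotator to its loading position

## Robot

A 7-joint arm with a two-finger parallel gripper is mounted at the origin on a cart in front of the work surface, level with it; the furniture and walls round the work are solid. World frame = base frame: x ahead of the robot, y to its left, z up, the work surface at z = 0. Lengths are in m, angles in rad, forces in N, time in s.
With the tool pointing down it reaches from about 0.4 to 0.875 m from the base axis. Payload 4.4 kg.
Tool frame: the origin (TCP) lies midway between the tips of the shut fingers; the grasp point (between the pads) lies 19 mm behind it (tcp_to_grasp is the distance from the TCP to the grasp point, in m); z points along the fingers, y is the line along which they close (so a half turn about z gives the same grasp; the last joint's range is limited). The gripper opens to 85 mm and grips with 20 to 120 N. Pads are 22 mm wide; open, the fingers measure 114 mm over their backs; the gripper's body (76 mm by 85 mm) begins 54 mm behind the grasp point. The pads swing forward as they close: fully open they stand 13 mm farther back than shut.
Start: joints at [1.081, 0.628, 0.038, 1.517, -0.027, 0.996, -0.02], TCP at [0.267, -0.592, 0.192] pointing down, gripper open.
Joint ranges: [-3.06, 3.06], [-0.37, 2.12], [-1.25, 1.32], [0.18, 2.47], [-1.1, 4.24], [0.23, 1.98], [-2.94, 2.94]. Speed limits (rad/s): [2.57, 2.57, 3.14, 3.14, 3.14, 3.14, 3.14].

## Interface

Orientations are given as a unit quaternion [w, x, y, z].
In Python, from rig import * gives the robot as it stands.
- The arm moves only by the tool apply_moves, never from a script. Its arguments are lists of equal length, an entry for each row: "rotation": the turn, a rotation vector about the tool's x, y, z in degrees, a list of three; "travel": the shift along the tool's x, y, z in mm, a list of three; "hand": the opening in per cent of the stroke, from 0 (shut) to 100 (fully open). In form: {"rotation": [[wx, wy, wz], ...], "travel": [[tx, ty, tz], ...], "hand": [hand, ...]}. A call has 1 to 8 rows; each row is the pose to reach, as a shift and turn from the pose commanded when the call began, along the tool's axes at that moment; what a row does not reach only later rows make up. A row lasts 1/12 s, in which the tool goes at most 41.7 mm and 7.16 degrees, less where a joint would pass 70% of its speed; a pose out of reach is approached as far as the arm can. A call with a gripper value outside its range is refused whole. The fingers move at their own pace and stop on an object; the grip force is fixed at half the most. Time passes only in rows, so rows that repeat a pose let the fingers close. It gives the time, the measured TCP pose, the force, the opening and the grip force at its end, in the units of the state.
- get_obs(): the state, without advancing time (a new reading comes with each control period).
- snapshot(name): name is "scene" or "top" or "wrist"; returns a dict with "image" (400x640x3 uint8, blue, green, red), "K" (3x3 intrinsics, pixels), "eye" and "rotation" of the camera in the world. Camera axes: x right, y up, looking along -z (the intrinsics and any distortion apply to the point x, -y, -z); pixel columns grow to the right and rows downward; lengths in m; the calibration is good to about 2 mm. A picture is of the moment at which its call begins. There is no depth.
- job_done(): hands the job in; it is judged then, once.
The state is a dict: "time": time; "joint_pos": joint angles; "qd": joint speeds; "joint_torque": joint torques, N m; "position": TCP position; "orientation": TCP orientation; "wrist_force": force on the tool from outside, world axes, zero at the start; "ft_torque": the same for the moment, N m; "finger_gap": opening from 0.0 (shut) to 1.0 (fully open); "finger_force": force on a finger pad.
Only numpy, scipy, OpenCV 4.12 (cv2) and the standard library are available. Lean on these libraries where they do the work, as an engineer would, in place of code of your own. Each camera call takes 0.05 s, during which the arm holds its last target. There are 200 camera calls.

## Task

Bring the empty tube rotator to its loading position: push the arms of its star wheel round one after another, either way, with gentle fingertip pushes, until the red arm points straight up, then leave the wheel at rest. Do not lift, tip or shift the rotator on the bench, and leave the bottles and glassware round it alone.

Things in the scene. Friction and masses are not known exactly. Their poses are not given: they have to be found in the camera images.
- rotator: tube rotator: white motor housing (52 mm deep, 84 wide, top 176 mm above the bench) on a grey base plate (110 mm along its x, 150 along its y, 22 high), loose on rubber feet, 2 to 3.5 kg, with a six-armed star wheel on its front. Origin at the centre of the underside, z up; the wheel faces its -x, towards the robot within 0.25 rad; +y is left as seen from the robot
- axle (a point): point on the wheel's axle in the middle plane of the arms, 34 mm in front of the rotator's origin (along its -x), 145 mm above the bench; the arms turn in the upright plane through it. Hub 56 mm across, no rim. Each arm has a tube clip 20 mm wide, 45 to 67 mm from the axle, 19 mm out to the front. Close behind stands a tall beige instrument (front about x 0.58, right end about y -0.33)
- wheel (a joint): angle of the red arm from straight up, rad, growing clockwise as seen from the robot (0 up, 1.57 towards the rotator's -y, 3.14 down, 4.71 towards +y; whole turns add 6.28); starts between 1.6 and 4.7, turns freely either way. Balanced, no notches; friction of 0.07 N m (about 1 N at an arm's end) keeps it where it is left
- red_tip (a point): outer end of the red arm, 110 mm from the axle. Six straight round arms 60 degrees apart: one red all over, five of aluminium with black ends; 12 mm thick, the outer 40 mm 16 mm thick with a rounded end. An arm that stands up ends 255 mm above the bench, well above the housing. Axes of the wheel: z outwards along the red arm, x along the axle away from the robot
- flask_100b: loose stoppered glass volumetric flask, 61 mm wide, 165 mm tall; origin at the centre of its underside; to be left alone
- sample_1: loose white screw-cap bottle, white cap, 38 mm across, 76 mm tall; origin at the centre of its underside; to be left alone
- sample_2: loose white screw-cap bottle, white cap, 38 mm across, 76 mm tall; origin at the centre of its underside; to be left alone
- std_2: loose white screw-cap bottle with blue cap, 48 mm across, 106 mm tall; origin at the centre of its underside; to be left alone
- amber_1: loose brown screw-cap bottle with black cap, 42 mm across, 90 mm tall; origin at the centre of its underside; to be left alone
- beaker_50: loose small glass beaker, 48 mm across, 58 mm tall; origin at the centre of its underside; to be left alone

How it is judged:
By the outcome, as a careful person would: the job done as asked, in the order asked, and still so for the second after the job is handed in, with the robot touching nothing.
It also fails if it takes over 61 s, if anything falls off the work surface, if the arm or the gripper's body presses on something with over 40 N, if the wrist force passes 120 N, or if a joint passes its speed limit or range.

## Working session

There is one attempt and no reset: what is moved stays moved. The work goes in short steps, Python scripts to look and compute and a tool call to move; the robot and the scene stay as the last step left them, time stands still between calls to the robot, and variables do not carry over. Pictures are saved under pics/ and viewed, at most 10 in all, crops included, and the job is handed in when it is done.

Besides the shell and the picture viewer there is one more tool, called after "Call:" as name(argument=value, ...), one argument or row to a line, values as JSON. apply_moves: Moves the arm, as the interface text tells. Its arguments: {"type":"object","properties":{"rotation":{"type":"array","items":{"type":"array","items":{"type":"number"}}},"travel":{"type":"array","items":{"type":"array","items":{"type":"number"}}},"hand":{"type":"array","items":{"type":"number"}}},"required":["rotation","travel","hand"]}

```bash
ls; mkdir -p pics; python3 - <<'E'
from rig import *
import cv2,pickle
o=get_obs();print({k:o[k] for k in('time','position','orientation','finger_gap','wrist_force')})
d={}
for n in("scene","top"):
    s=snapshot(n);d[n]=s;cv2.imwrite(f"pics/{n}0.png",s["image"]);print(n,s["eye"],s["K"],s["rotation"],[k for k in s])
pickle.dump(d,open("d0.pkl","wb"))
E
```

```text
pics
{'time': 0.0, 'position': array([ 0.26700536, -0.59186425,  0.19139214]), 'orientation': array([-9.13587519e-04,  9.77642060e-01,  2.10273915e-01, -2.20614523e-04]), 'finger_gap': 0.9988410204990409, 'wrist_force': array([ 0.08823053, -0.683233  ,  1.11061976])}
scene [-0.29632541  0.8748869   0.70908348] [[406.37744279   0.         317.27373908]
 [  0.         406.37744279 198.15094958]
 [  0.           0.           1.        ]] [-0.31169971 -0.19940982  0.48078073  0.79493956] ['image', 'K', 'eye', 'rotation']
top [0.29865159 0.07516083 1.33494202] [[515.47944281   0.         324.99196708]
 [  0.         515.47944281 204.75777197]
 [  0.           0.           1.        ]] [ 0.71397663  0.05104194 -0.04676863 -0.69673868] ['image', 'K', 'eye', 'rotation']
```

View pics/scene0.png

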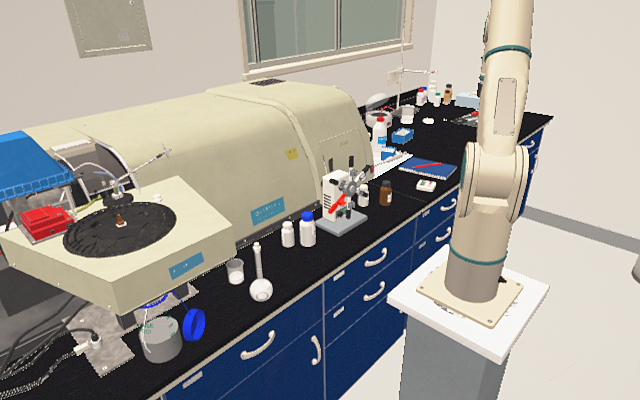

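View pics/top0.png

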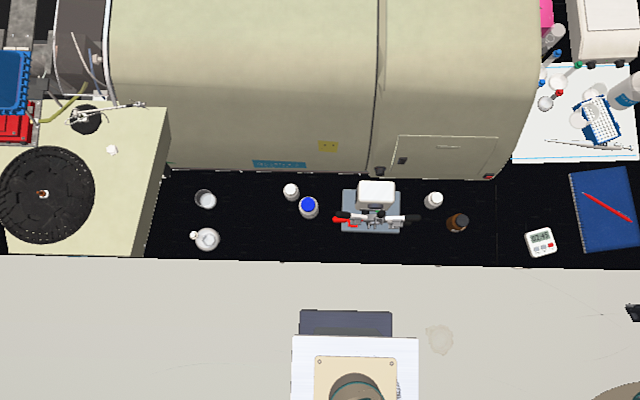

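```bash
python3 - <<'E'
import cv2,pickle,numpy as np
d=pickle.load(open("d0.pkl","rb"))
a=cv2.resize(d["scene"]["image"][140:250,270:400],None,fx=5,fy=5,interpolation=cv2.INTER_CUBIC)
b=cv2.resize(d["top"]["image"][165:245,270:480],None,fx=3.8,fy=3.8,interpolation=cv2.INTER_CUBIC)
cv2.imwrite("pics/a.png",a);cv2.imwrite("pics/b.png",b)
E
```

```text
(no output)
```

View pics/a.png

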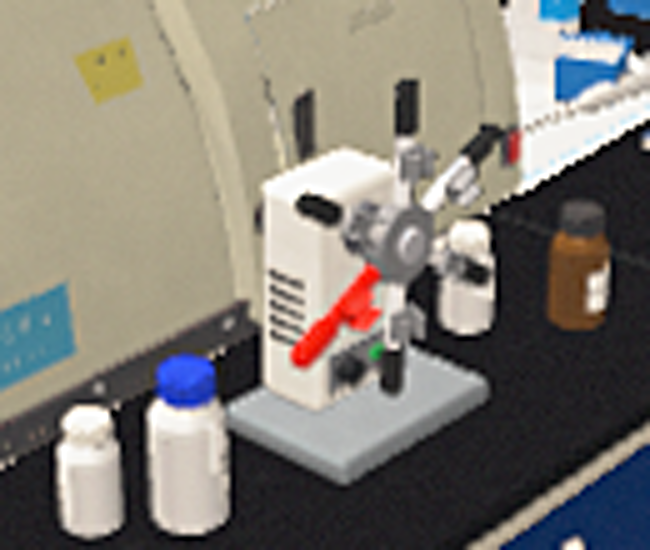

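View pics/b.png

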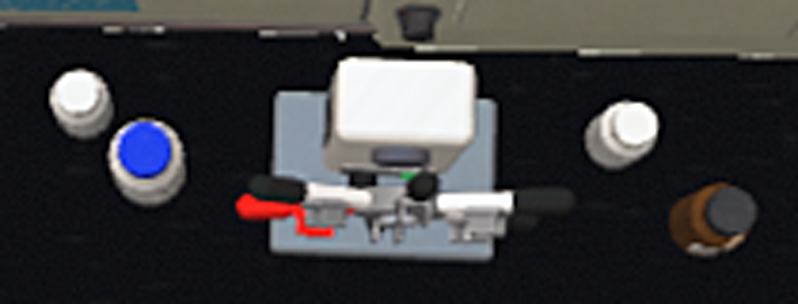

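```bash
cat > h.py <<'E'
import numpy as np
from scipy.spatial.transform import Rotation as R
from scipy.optimize import least_squares
def proj(s,P):
    q=s["rotation"]; M=R.from_quat(np.r_[q[1:],q[0]]).as_matrix() if np.size(q)==4 else np.array(q)
    c=(np.atleast_2d(P)-s["eye"])@M; c=c*[1,-1,-1]; p=c@s["K"].T
    return p[:,:2]/p[:,2:]
def rot(p,L):  # rotator local -> world
    c,s=np.cos(p[2]),np.sin(p[2]); L=np.atleast_2d(L)
    return np.c_[p[0]+c*L[:,0]-s*L[:,1],p[1]+s*L[:,0]+c*L[:,1],L[:,2]]
def arm(th,r=.102): return [-.034,-r*np.sin(th),.145+r*np.cos(th)]
E
python3 - <<'E'
from h import *
import pickle
d=pickle.load(open("d0.pkl","rb"))
D=np.pi/3
T=np.array
obs=[("top",lambda t:[-.055,.075,.022],(270,248)),("top",lambda t:[-.055,-.075,.022],(492,257)),
("top",lambda t:[.055,.075,.022],(275,92)),("top",lambda t:[.055,-.075,.022],(496,100)),
("top",lambda t:arm(t),(250,206)),("top",lambda t:arm(t+D),(259,188)),("top",lambda t:arm(t+3*D),(566,200)),("top",lambda t:arm(t+2*D),(424,186)),
("scene",lambda t:[-.055,.075,.022],(345,472)),("scene",lambda t:[-.055,-.075,.022],(489,384)),("scene",lambda t:[.055,.075,.022],(228,410)),
("scene",lambda t:arm(t),(304,354)),("scene",lambda t:arm(t+2*D),(407,90)),("scene",lambda t:arm(t+3*D),(491,135)),("scene",lambda t:arm(t+5*D),(392,386)),("scene",lambda t:arm(t+D),(308,205)),("scene",lambda t:[-.034,0,.145],(402,243))]
off={"top":(3.8,270,165),"scene":(5,270,140)}
def res(p):
    r=[]
    for n,f,u in obs:
        k,a,b=off[n]; r.append(proj(d[n],rot(p,f(p[3])))[0]-[u[0]/k+a,u[1]/k+b])
    return np.ravel(r)
s=least_squares(res,[.49,-.05,0,4.19],loss="soft_l1")
p=s.x;print(p,np.degrees(p[2:]));print(np.round(res(p).reshape(-1,2),1))
print("axle",rot(p,[-.034,0,.145]))
# bottles: cap-centre pixels at top height
for nm,u,z in[("std2",(145,150),.106),("s",(78,93),.076),("s",(635,125),.076),("amber",(730,210),.09)]:
    k,a,b=off["top"];f=lambda q:proj(d["top"],[q[0],q[1],z])[0]-[u[0]/k+a,u[1]/k+b]
    print(nm,least_squares(f,[.4,0]).x)
E
```

```text
[ 0.46777467 -0.03280871 -0.0126846   4.23755351] [ -0.72677396 242.7939316 ]
[[-0.1  1.2]
 [ 0.3  1. ]
 [ 0.  -0.2]
 [-0.  -0.2]
 [-0.2  0.5]
 [ 0.4  0.3]
 [-1.4  0.5]
 [ 0.1 -0.2]
 [-0.2 -1.7]
 [ 0.3 -1.5]
 [-1.6 -1.3]
 [-0.3  0.4]
 [ 0.1 -0.4]
 [-0.2 -0.8]
 [-0.2 -0.7]
 [-0.1 -0.3]
 [-0.6 -0.6]]
axle [[ 0.43377741 -0.03237745  0.145     ]]
std2 [0.46948657 0.12526993]
s [0.51010262 0.17125539]
s [ 0.49772636 -0.19124311]
amber [ 0.44206722 -0.24855466]
```

Call:
apply_moves(
  rotation=[
    [0,0,0],
    [0,0,0],
    [0,0,6],
    [0,0,12],
    [0,0,18],
    [0,0,24.3],
    [0,0,24.3],
    [0,0,24.3],
  ],
  travel=[
    [0,0,-40],
    [0,0,-80],
    [30,14,-120],
    [65,29,-155],
    [100,45,-165],
    [130,60,-165],
    [152,69,-165],
    [152,69,-165],
  ],
  hand=[0,0,0,0,0,0,0,0],
)

```text
time: 0.77
position: [0.4438, -0.589, 0.3554]
orientation: [-0.002, 1.0, 0.005, 0.003]
wrist_force: [0.5, 0.9, -1.4]
finger_gap: 0.003
finger_force: 0.0
```

Call:
apply_moves(
  rotation=[
    [0,0,0],
    [0,0,0],
    [0,0,0],
    [0,0,0],
    [0,0,0],
    [0,0,0],
    [0,0,0],
    [0,0,0],
  ],
  travel=[
    [0,-30,0],
    [0,-70,0],
    [0,-110,0],
    [0,-150,0],
    [0,-190,0],
    [0,-230,0],
    [0,-270,0],
    [0,-310,0],
  ],
  hand=[0,0,0,0,0,0,0,0],
)

```text
time: 1.43
position: [0.4334, -0.2808, 0.3568]
orientation: [-0.0, 1.0, -0.0, -0.0]
wrist_force: [0.6, 0.7, 0.7]
finger_gap: -0.0
finger_force: 0.0
```

Call:
apply_moves(
  rotation=[
    [0,0,0],
    [0,0,0],
    [0,0,0],
    [0,0,0],
    [0,0,0],
    [0,0,0],
    [0,0,0],
    [0,0,0],
  ],
  travel=[
    [0,-40,0],
    [0,-80,0],
    [0,-120,0],
    [0,-160,0],
    [0,-200,0],
    [0,-240,0],
    [0,-280,0],
    [0,-310,0],
  ],
  hand=[0,0,0,0,0,0,0,0],
)

```text
time: 2.1
position: [0.4334, 0.0305, 0.3571]
orientation: [-0.0, 1.0, 0.001, -0.0]
wrist_force: [0.8, 0.1, -0.2]
finger_gap: -0.004
finger_force: 0.0
```

Call:
apply_moves(
  rotation=[
    [0,0,0],
    [0,0,0],
    [0,0,0],
    [0,0,0],
    [0,0,0],
    [0,0,0],
  ],
  travel=[
    [0,-30,0],
    [0,-50,0],
    [0,-70,0],
    [0,-80,0],
    [0,-80,0],
    [0,-80,0],
  ],
  hand=[0,0,0,0,0,0],
)

```text
time: 2.6
position: [0.4343, 0.1062, 0.357]
orientation: [0.001, 1.0, -0.0, -0.0]
wrist_force: [0.3, -0.9, -0.6]
finger_gap: 0.001
finger_force: 0.0
```

Call:
apply_moves(
  rotation=[
    [0,0,0],
    [0,0,0],
    [0,0,0],
    [0,0,0],
    [0,0,0],
    [0,0,0],
    [0,0,0],
    [0,0,0],
  ],
  travel=[
    [0,0,25],
    [0,0,55],
    [0,0,90],
    [0,0,120],
    [0,0,145],
    [0,0,160],
    [0,0,169],
    [0,0,169],
  ],
  hand=[0,0,0,0,0,0,0,0],
)

```text
time: 3.27
position: [0.4335, 0.1052, 0.1868]
orientation: [0.001, 1.0, -0.001, -0.002]
wrist_force: [-0.4, -0.3, 0.6]
finger_gap: -0.001
finger_force: 0.0
```

```bash
python3 - <<'E'
from rig import *
import cv2,numpy as np
f=lambda n,c,k:cv2.resize(snapshot(n)["image"][c[0]:c[1],c[2]:c[3]],k,interpolation=cv2.INTER_CUBIC)
a=f("scene",(120,250,270,400),(400,400));b=f("wrist",(0,400,0,640),(400,250))
cv2.imwrite("pics/c.png",np.hstack([a,np.pad(b,((0,150),(0,0),(0,0)))]));print(get_obs()["position"])
E
```

```text
[0.43513884 0.10634585 0.18881847]
```

View pics/c.png

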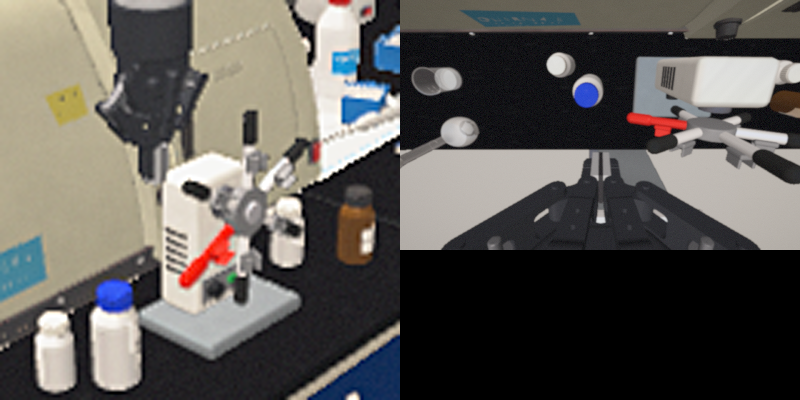

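Call:
apply_moves(
  rotation=[
    [0,0,0],
    [0,0,0],
    [0,0,0],
    [0,0,0],
    [0,0,0],
    [0,0,0],
    [0,0,0],
    [0,0,0],
  ],
  travel=[
    [0,10,0],
    [0,20,0],
    [0,27,0],
    [0,33,0],
    [0,39,-3],
    [0,45,-6],
    [0,51,-9],
    [0,57,-12],
  ],
  hand=[0,0,0,0,0,0,0,0],
)

```text
time: 4.03
position: [0.4346, 0.0496, 0.2008]
orientation: [-0.0, 1.0, -0.0, 0.0]
wrist_force: [0.2, -0.2, 0.7]
finger_gap: 0.003
finger_force: 0.0
```

Call:
apply_moves(
  rotation=[
    [0,0,0],
    [0,0,0],
    [0,0,0],
    [0,0,0],
    [0,0,0],
    [0,0,0],
    [0,0,0],
    [0,0,0],
  ],
  travel=[
    [0,6,-5],
    [0,12,-9],
    [0,18,-12],
    [0,24,-15],
    [0,30,-18],
    [0,36,-20],
    [0,42,-22],
    [0,46,-24],
  ],
  hand=[0,0,0,0,0,0,0,0],
)

```text
time: 4.7
position: [0.4344, 0.0032, 0.2245]
orientation: [0.0, 1.0, -0.0, -0.0]
wrist_force: [0.3, -0.2, -0.1]
finger_gap: -0.0
finger_force: 0.0
```

```bash
python3 - <<'E'
from rig import *
import cv2,numpy as np,pickle
s=snapshot("scene");t=snapshot("top");pickle.dump({"scene":s,"top":t},open("d1.pkl","wb"))
f=lambda s,c,k:cv2.resize(s["image"][c[0]:c[1],c[2]:c[3]],k,interpolation=cv2.INTER_CUBIC)
cv2.imwrite("pics/d.png",np.hstack([f(s,(140,240,300,400),(400,400)),f(t,(160,260,320,420),(400,400))]));print(get_obs()["position"])
E
```

```text
[0.43462807 0.00327694 0.22455324]
```

View pics/d.png

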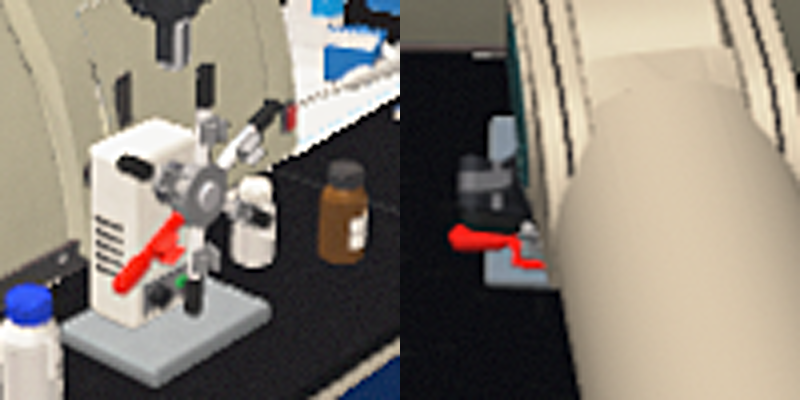

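```bash
python3 - <<'E'
from h import *
import pickle
d=pickle.load(open("d1.pkl","rb"))
p=[.46777,-.03281,-.01268,4.23755]
g=lambda P:np.round((proj(d["scene"],P)[0]-[300,140])*4)
print("tcp",g([.4346,.0033,.2245]),"tcp+60",g([.4346,.0033,.2845]))
for i in range(6): print(i,g(rot(p,arm(p[3]+i*np.pi/3))),rot(p,arm(p[3]+i*np.pi/3)))
E
```

```text
tcp [170. 113.] tcp+60 [171.  38.]
0 [122. 285.] [[0.43492297 0.05832918 0.09836608]]
1 [126. 163.] [[0.43485994 0.05335805 0.20024486]]
2 [206.  70.] [[ 0.4337097  -0.03735002  0.24687877]]
3 [272. 105.] [[ 0.43262249 -0.12308697  0.19163392]]
4 [264. 218.] [[ 0.43268553 -0.11811584  0.08975514]]
5 [193. 306.] [[ 0.43383577 -0.02740776  0.04312123]]
```

```bash
python3 - <<'E'
from rig import *
from h import *
import cv2,pickle
s=snapshot("scene");w=snapshot("wrist")
print((proj(s,[.435,.106,.188])[0]-[270,120])*400/130)
print("wrist tcp",proj(w,[.4346,.0033,.2245]),w["eye"])
a=cv2.resize(s["image"][135:195,315:375],(500,500),interpolation=cv2.INTER_CUBIC)
b=cv2.resize(w["image"][100:400,200:440],(300,375),interpolation=cv2.INTER_AREA)
cv2.imwrite("pics/e.png",np.hstack([a,np.pad(b,((0,125),(0,0),(0,0)))]))
E
```

```text
[152.26033985 215.9924726 ]
wrist tcp [[321.84983061 228.16820114]] [0.51393641 0.00362766 0.40612001]
```

View pics/e.png

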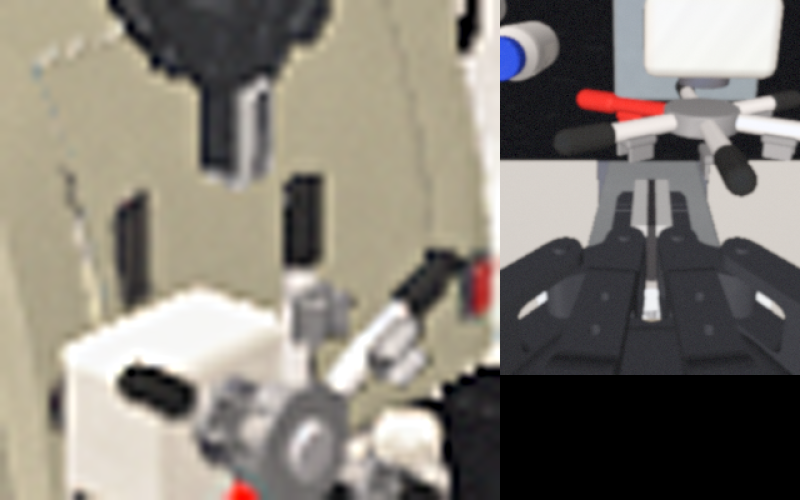

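```bash
python3 - <<'E'
from rig import *
from h import *
w=snapshot("wrist")
p=[.46777,-.03281,-.01268,4.23755]
g=lambda P:np.round((proj(w,P)[0]-[200,100])*1.25+[500,0])
for i in range(6): print(i,g(rot(p,arm(p[3]+i*np.pi/3))))
for c in [(-.055,.075),(-.055,-.075),(.055,.075)]: print("plate",g(rot(p,[*c,.022])))
print("axle",g(rot(p,[-.034,0,.145])));o=get_obs();print(o["position"],o["joint_pos"],w["rotation"],w["K"])
E
```

```text
0 [587. 100.]
1 [568. 143.]
2 [740. 181.]
3 [860. 141.]
4 [792. 100.]
5 [683.  87.]
plate [615. 101.]
plate [757. 103.]
plate [612.  -9.]
axle [702. 117.]
[0.43436722 0.00438363 0.22420609] [ 0.03443956  0.28159077 -0.13867903  2.03916061  0.05199633  0.82427735
 -1.70501773] [-0.69752552  0.11098562 -0.11187069  0.69901738] [[299.93932321   0.         320.78622763]
 [  0.         299.93932321 199.41331877]
 [  0.           0.           1.        ]]
```

```bash
python3 - <<'E'
from rig import *
from h import *
w=snapshot("wrist");s=snapshot("scene")
for z in np.arange(.22,.28,.01): print(round(z,2),proj(w,[.4344,.0044,z])[0],proj(s,[.4344,.0044,z])[0])
import cv2
r=w["image"]; print(r[215:260:3,312].tolist()); print(r[215:260:3,330].tolist())
E
```

```text
0.22 [321.00771897 225.65640712] [342.3907357  169.69111847]
0.23 [321.00416885 231.82201581] [342.42715386 166.64240712]
0.24 [321.00024886 238.63000187] [342.46384493 163.57084882]
0.25 [320.99589801 246.1862737 ] [342.500812  160.4761858]
0.26 [320.99104114 254.62137493] [342.53805819 157.35815636]
0.27 [320.98558452 264.09808974] [342.57558667 154.21649486]
0.28 [320.97940973 274.82205089] [342.61340067 151.05093162]
[[135, 135, 140], [142, 142, 144], [144, 144, 149], [143, 143, 148], [134, 133, 138], [126, 124, 123], [131, 130, 130], [133, 128, 128], [134, 131, 130], [137, 135, 134], [169, 170, 173], [170, 170, 173], [171, 171, 174], [170, 170, 173], [169, 168, 171]]
[[28, 22, 21], [28, 30, 24], [30, 26, 25], [31, 23, 28], [42, 39, 41], [125, 123, 123], [130, 129, 128], [130, 130, 129], [134, 131, 130], [136, 136, 135], [169, 169, 173], [171, 170, 173], [170, 169, 172], [170, 170, 173], [169, 170, 172]]
```

```bash
python3 - <<'E'
import cv2,pickle,numpy as np
s=pickle.load(open("d1.pkl","rb"))["scene"]["image"]; s0=pickle.load(open("d0.pkl","rb"))["scene"]["image"]
df=np.abs(s.astype(int)-s0).sum(2)[130:175,325:365]
for r in range(15,45): print(130+r,''.join('#' if v>60 else '.' for v in df[r]))
c=cv2.imread("pics/c.png")[:400,:400]; c=cv2.resize(c,(130,130),interpolation=cv2.INTER_AREA)
df=np.abs(c.astype(int)-s0[120:250,270:400]).sum(2)
for r in range(30,75): print(120+r,''.join('#' if v>60 else '.' for v in df[r,25:80]))
E
```

```text
145 .............#######....................
146 ..............#########.................
147 ..............######.##.................
148 ..............######.##.................
149 ..............######.##.................
150 ..............######.##.................
151 ..............######.##.................
152 ..............######.##.................
153 ..............######.#..................
154 ..............######.#..................
155 ..............######.#..................
156 ...............#.#...#..................
157 ..................#.....................
158 ........................................
159 ........................................
160 ........................................
161 ........................................
162 ........................................
163 ........................................
164 ........................................
165 ........................................
166 ........................................
167 ........................................
168 ........................................
169 ................
[... 2249 characters left out ...]
........................................
184 .......................................................
185 .......................................................
186 .......................................................
187 .......................................................
188 .......................................................
189 .......................................................
190 .......................................................
191 .......................................................
192 .......................................................
193 .......................................................
194 .............................#.........................
```

Call:
apply_moves(
  rotation=[
    [0,0,0],
    [0,0,0],
    [0,0,0],
    [0,0,0],
    [0,0,0],
    [0,0,0],
    [0,0,0],
    [0,0,0],
  ],
  travel=[
    [0,-25,-10],
    [0,-60,-10],
    [0,-95,0],
    [0,-104,25],
    [0,-104,50],
    [0,-104,68],
    [0,-104,74],
    [0,-104,74],
  ],
  hand=[0,0,0,0,0,0,0,0],
)

```text
time: 5.72
position: [0.4333, 0.108, 0.1491]
orientation: [0.0, 1.0, 0.0, -0.002]
wrist_force: [0.3, 0.6, 0.2]
finger_gap: 0.003
finger_force: 0.0
```

Call:
apply_moves(
  rotation=[
    [0,0,0],
    [0,0,0],
    [0,0,0],
    [0,0,0],
    [0,0,0],
    [0,0,0],
    [0,0,0],
    [0,0,0],
  ],
  travel=[
    [0,10,0],
    [0,20,0],
    [0,27,0],
    [0,33,0],
    [0,39,-4],
    [0,45,-12],
    [0,51,-20],
    [0,57,-26],
  ],
  hand=[0,0,0,0,0,0,0,0],
)

```text
time: 6.38
position: [0.4349, 0.0513, 0.1776]
orientation: [-0.001, 1.0, -0.0, 0.001]
wrist_force: [-1.3, 3.2, 3.4]
finger_gap: -0.0
finger_force: 2.1
```

```bash
python3 - <<'E'
from rig import *
import cv2,numpy as np,pickle
s=snapshot("scene");t=snapshot("wrist");pickle.dump({"scene":s,"wrist":t},open("d2.pkl","wb"))
f=lambda s,c,k:cv2.resize(s["image"][c[0]:c[1],c[2]:c[3]],k,interpolation=cv2.INTER_CUBIC)
cv2.imwrite("pics/f.png",np.hstack([f(s,(140,240,300,400),(400,400)),f(t,(100,340,200,440),(400,400))]));print(get_obs()["position"])
E
```

```text
[0.43506212 0.05069286 0.17793628]
```

View pics/f.png

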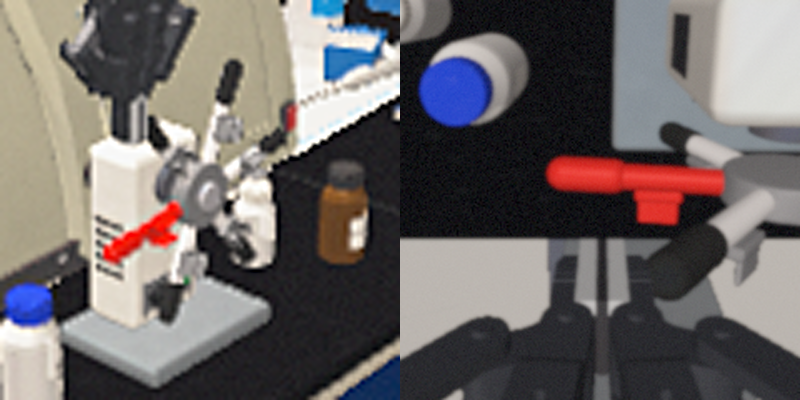

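Call:
apply_moves(
  rotation=[
    [0,0,0],
    [0,0,0],
    [0,0,0],
    [0,0,0],
    [0,0,0],
    [0,0,0],
    [0,0,0],
    [0,0,0],
  ],
  travel=[
    [0,6,-5],
    [0,12,-9],
    [0,18,-12],
    [0,24,-14],
    [0,30,-16],
    [0,36,-17],
    [0,42,-18],
    [0,46,-18],
  ],
  hand=[0,0,0,0,0,0,0,0],
)

```text
time: 7.15
position: [0.4342, 0.0033, 0.1943]
orientation: [0.0, 1.0, -0.001, -0.0]
wrist_force: [-0.0, 0.7, 1.3]
finger_gap: 0.003
finger_force: 0.4
```

```bash
cat > ang.py <<'E'
from rig import *
from h import *
import cv2,pickle
p=[.46777,-.03281,-.01268]
def red(n):
    s=snapshot(n);h=cv2.cvtColor(s["image"],cv2.COLOR_BGR2HSV)
    m=((h[...,0]<6)|(h[...,0]>174))&(h[...,1]>170)&(h[...,2]>90)
    return s,m
def fit(names=("scene","wrist")):
    L=np.radians(np.arange(0,360,.25))
    for n in names:
        s,m=red(n); dist=cv2.GaussianBlur(m.astype(np.float32),(0,0),.8)
        sc=[]
        for t in L:
            P=np.vstack([rot(p,arm(t,r)) for r in np.linspace(.03,.108,30)])
            u=proj(s,P).astype(np.float32)
            # profile across: centre minus sides
            d=np.gradient(u,axis=0);d/=np.linalg.norm(d,axis=1)[:,None]+1e-9;q=np.c_[-d[:,1],d[:,0]].astype(np.float32)
            w=np.linalg.norm(proj(s,P+[.0,0,.016])-u,axis=1).max()*.7+2
            g=lambda v:cv2.remap(dist,v[None,:,0].astype(np.float32),v[None,:,1].astype(np.float32),1).mean()
            sc.append(2*g(u)-abs(g(u+q*w*.5)-g(u-q*w*.5))-.0*w)
        sc=np.array(sc);k=sc>sc.max()-.05
        print(n,np.degrees(L[sc.argmax()]),np.degrees(L[k]).min(),np.degrees(L[k]).max(),sc.max(),m.sum())
if __name__=="__main__":
    o=get_obs();print(o["time"],o["position"],o["wrist_force"]);fit()
E
python3 ang.py
```

```text
7.15 [0.43417227 0.00331234 0.19431434] [-0.01655362  0.71045469  1.32410141]
scene 292.0 292.0 292.0 1.8895822763442993 1213
wrist 290.75 286.75 294.0 1.9998723268508911 2743
```

Call:
apply_moves(
  rotation=[
    [0,0,0],
    [0,0,0],
    [0,0,0],
    [0,0,0],
  ],
  travel=[
    [0,6,0],
    [0,12,0],
    [0,16,0],
    [0,16,0],
  ],
  hand=[0,0,0,0],
)

```text
time: 7.58
position: [0.4343, -0.0121, 0.1941]
orientation: [0.0, 1.0, -0.001, -0.0]
wrist_force: [-0.1, -0.3, -0.4]
finger_gap: 0.001
finger_force: 0.0
```

Call:
apply_moves(
  rotation=[
    [0,0,0],
    [0,0,0],
    [0,0,0],
    [0,0,0],
    [0,0,0],
    [0,0,0],
    [0,0,0],
    [0,0,0],
  ],
  travel=[
    [0,-10,0],
    [0,-20,-30],
    [0,-30,-60],
    [0,-70,-60],
    [0,-105,-50],
    [0,-115,-20],
    [0,-118,10],
    [0,-118,20],
  ],
  hand=[0,0,0,0,0,0,0,0],
)

```text
time: 8.25
position: [0.4318, 0.1092, 0.1714]
orientation: [0.0, 1.0, 0.002, -0.002]
wrist_force: [-0.7, 0.0, -0.2]
finger_gap: 0.0
finger_force: 0.0
```

```bash
python3 ang.py
```

```text
8.25 [0.43181849 0.1092038  0.17143238] [-0.69505551  0.01657991 -0.17402672]
scene 300.75 300.75 300.75 1.9209880828857422 1218
wrist 299.0 298.25 302.0 1.9836070537567139 2681
```

Call:
apply_moves(
  rotation=[
    [0,0,0],
    [0,0,0],
    [0,0,0],
    [0,0,0],
    [0,0,0],
    [0,0,0],
    [0,0,0],
    [0,0,0],
  ],
  travel=[
    [0,0,15],
    [0,0,27],
    [0,10,29],
    [0,20,29],
    [0,27,29],
    [0,33,28],
    [0,39,22],
    [0,45,15],
  ],
  hand=[0,0,0,0,0,0,0,0],
)

```text
time: 9.02
position: [0.4351, 0.0659, 0.161]
orientation: [-0.003, 1.0, 0.001, 0.001]
wrist_force: [-3.4, 11.3, 7.5]
finger_gap: -0.003
finger_force: 5.7
```

Call:
apply_moves(
  rotation=[
    [0,0,0],
    [0,0,0],
    [0,0,0],
    [0,0,0],
    [0,0,0],
    [0,0,0],
    [0,0,0],
    [0,0,0],
  ],
  travel=[
    [0,6,-7],
    [0,12,-14],
    [0,18,-19],
    [0,24,-23],
    [0,30,-27],
    [0,36,-30],
    [0,42,-32],
    [0,48,-34],
  ],
  hand=[0,0,0,0,0,0,0,0],
)

```text
time: 9.68
position: [0.4359, 0.014, 0.1951]
orientation: [-0.0, 1.0, -0.0, 0.002]
wrist_force: [0.7, 1.1, 1.5]
finger_gap: 0.001
finger_force: 0.8
```

Call:
apply_moves(
  rotation=[
    [0,0,0],
    [0,0,0],
    [0,0,0],
    [0,0,0],
    [0,0,0],
  ],
  travel=[
    [0,6,-1],
    [0,12,-2],
    [0,17,-2],
    [0,20,-2],
    [0,20,-2],
  ],
  hand=[0,0,0,0,0],
)

```text
time: 10.1
position: [0.4341, -0.007, 0.195]
orientation: [0.0, 1.0, -0.001, -0.0]
wrist_force: [-1.3, 0.3, -0.2]
finger_gap: -0.003
finger_force: 0.0
```

```bash
python3 ang.py
```

```text
10.1 [ 0.43405391 -0.00702742  0.19504375] [-1.27218673  0.33159296 -0.24332751]
scene 359.75 0.0 359.75 1.6484986543655396 1230
wrist 357.75 357.5 358.0 1.9941256046295166 1916
```

Call:
apply_moves(
  rotation=[
    [0,0,0],
    [0,0,0],
    [0,0,0],
    [0,0,0],
    [0,0,0],
    [0,0,0],
    [0,0,0],
    [0,0,0],
  ],
  travel=[
    [0,-10,0],
    [0,-20,0],
    [0,-35,-30],
    [0,-50,-65],
    [0,-55,-100],
    [0,-55,-110],
    [0,-55,-110],
    [0,-55,-110],
  ],
  hand=[0,0,0,0,0,0,0,0],
)

```text
time: 10.87
position: [0.4344, 0.0503, 0.3055]
orientation: [-0.0, 1.0, 0.001, 0.0]
wrist_force: [-0.1, 0.4, -0.8]
finger_gap: -0.007
finger_force: 0.0
```

```bash
python3 ang.py; python3 - <<'E'
from rig import *
import cv2,numpy as np,pickle
s=snapshot("scene");t=snapshot("wrist");pickle.dump({"scene":s,"wrist":t},open("d3.pkl","wb"))
f=lambda s,c,k:cv2.resize(s["image"][c[0]:c[1],c[2]:c[3]],k,interpolation=cv2.INTER_CUBIC)
cv2.imwrite("pics/g.png",np.hstack([f(s,(130,240,300,380),(400,550)),f(t,(60,335,260,460),(400,550))]))
E
```

```text
10.8667 [0.43437268 0.05026934 0.30545215] [-0.07120392  0.35538485 -0.79268637]
scene 358.5 358.0 358.75 1.8428802490234375 1249
wrist 358.5 358.0 358.75 1.9947978258132935 787
```

View pics/g.png

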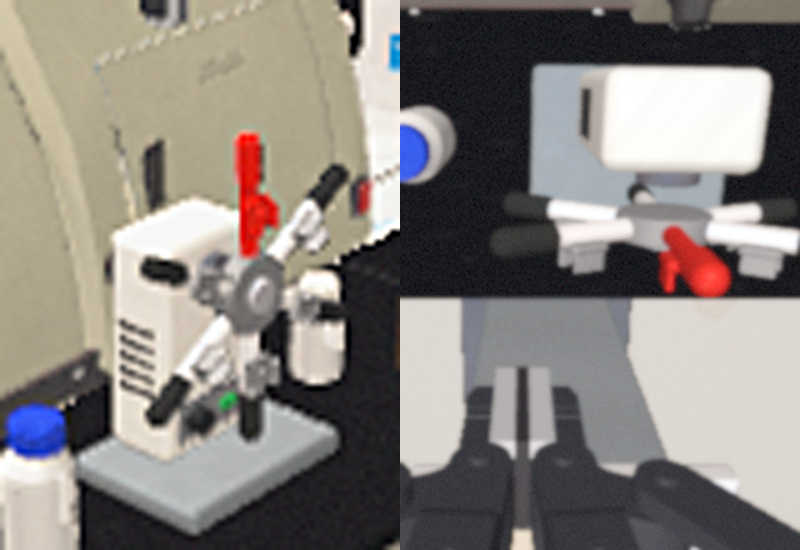

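```bash
python3 - <<'E'
from h import *
import pickle
d=pickle.load(open("d3.pkl","rb"));D=np.pi/3
off={"scene":(5,300,130),"wrist":(2,260,60)}
obs=[("scene",0,(248,143)),("scene",1,(335,180)),("scene",4,(163,409)),("scene",3,(250,428)),("scene",5,(152,269)),
("wrist",0,(310,273)),("wrist",5,(108,241)),("wrist",4,(115,207))]
ex=[("scene",[-.034,0,.145],(254,291)),("wrist",[.055,.075,.022],(133,66)),("scene",[-.055,.075,.022],(195,528)),("scene",[-.055,-.075,.022],(339,434)),("scene",[.055,.075,.022],(78,462))]
def res(p):
    r=[]
    for n,f,u in obs+ex:
        k,a,b=off[n];P=f if isinstance(f,list) else arm(p[3]+f*D)
        r.append(proj(d[n],rot(p,P))[0]-[u[0]/k+a,u[1]/k+b])
    return np.ravel(r)
for loss in("linear","soft_l1"):
    s=least_squares(res,[.468,-.033,0,0],loss=loss);print(s.x,np.degrees(s.x[2:]))
print(np.round(res(s.x).reshape(-1,2),1))
J=s.jac;print(np.degrees(np.sqrt(np.diag(np.linalg.inv(J.T@J)))[3])*.6)
E
```

```text
[ 0.46921461 -0.0333075  -0.00054335 -0.03483565] [-0.03113166 -1.99593594]
[ 0.46880318 -0.03345544 -0.00364044 -0.03572902] [-0.20858194 -2.04712186]
[[ 0.  -0.4]
 [ 0.  -1.8]
 [-1.   0.9]
 [-0.2 -0.3]
 [ 0.3 -0.5]
 [ 0.2  2.4]
 [-0.5  1.5]
 [ 0.5 -1.3]
 [-1.1 -0.3]
 [-0.3 -0.5]
 [-0.  -3.1]
 [ 0.1 -1.8]
 [-1.6 -1.7]]
0.3350523517793227
```

Call:
apply_moves(
  rotation=[
    [0,0,0],
    [0,0,0],
    [0,0,0],
    [0,0,0],
    [0,0,0],
    [0,0,0],
    [0,0,0],
    [0,0,0],
  ],
  travel=[
    [0,5,30],
    [0,15,65],
    [0,25,95],
    [0,35,110],
    [0,43,110],
    [0,48,110],
    [0,51,110],
    [0,53,110],
  ],
  hand=[0,0,0,0,0,0,0,0],
)

```text
time: 11.73
position: [0.4355, -0.004, 0.1964]
orientation: [-0.0, 1.0, -0.0, 0.001]
wrist_force: [-0.5, -0.9, 0.0]
finger_gap: -0.004
finger_force: 0.0
```

Call:
apply_moves(
  rotation=[
    [0,0,0],
    [0,0,0],
    [0,0,0],
    [0,0,0],
    [0,0,0],
    [0,0,0],
    [0,0,0],
  ],
  travel=[
    [0,1,0],
    [0,2,0],
    [0,3,0],
    [0,4,0],
    [0,5,0],
    [0,5.7,0],
    [0,5.7,0],
  ],
  hand=[0,0,0,0,0,0,0],
)

```text
time: 12.32
position: [0.4346, -0.0095, 0.1954]
orientation: [-0.0, 1.0, -0.0, 0.0]
wrist_force: [-0.2, 0.5, -0.0]
finger_gap: 0.002
finger_force: 0.3
```

Call:
apply_moves(
  rotation=[
    [0,0,0],
    [0,0,0],
    [0,0,0],
    [0,0,0],
    [0,0,0],
    [0,0,0],
    [0,0,0],
    [0,0,0],
  ],
  travel=[
    [0,-10,0],
    [0,-20,0],
    [0,-35,-30],
    [0,-50,-65],
    [0,-58.7,-100],
    [0,-58.7,-110],
    [0,-58.7,-110],
    [0,-58.7,-110],
  ],
  hand=[0,0,0,0,0,0,0,0],
)

```text
time: 12.98
position: [0.4343, 0.05, 0.3054]
orientation: [0.0, 1.0, 0.0, 0.0]
wrist_force: [-0.3, -0.9, -1.1]
finger_gap: -0.001
finger_force: 0.0
```

```bash
python3 ang.py; python3 - <<'E'
from rig import *
import cv2,numpy as np,pickle
s=snapshot("scene");t=snapshot("wrist");pickle.dump({"scene":s,"wrist":t},open("d4.pkl","wb"))
f=lambda s,c,k:cv2.resize(s["image"][c[0]:c[1],c[2]:c[3]],k,interpolation=cv2.INTER_CUBIC)
cv2.imwrite("pics/i.png",np.hstack([f(s,(130,240,300,380),(400,550)),f(t,(60,335,260,460),(400,550))]))
E
```

```text
12.9833 [0.43431815 0.04996245 0.30542896] [-0.31371439 -0.90828948 -1.06641025]
scene 358.75 358.5 359.0 1.8547121286392212 1257
wrist 359.75 0.0 359.75 1.989467740058899 822
```

View pics/i.png

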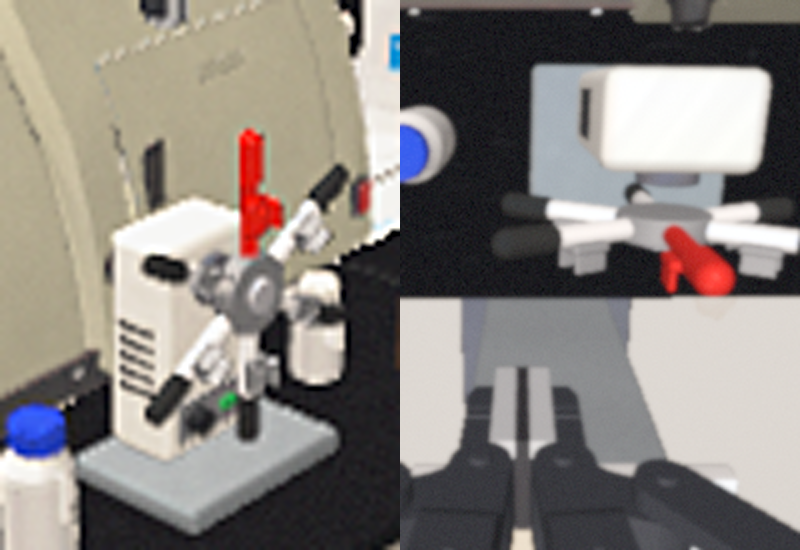

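```bash
python3 - <<'E'
from h import *
import pickle,cv2
d3,d4=[pickle.load(open(f,"rb")) for f in("d3.pkl","d4.pkl")]
p=[.4682,-.0331,-.008]
for n in("scene","wrist"):
  for th in(-2,-1,0,1): print(n,th,np.round(proj(d4[n],rot(p,[arm(np.radians(th),r) for r in(.103,.08,.103)]))[:2].ravel(),2), "bottom",np.round(proj(d4[n],rot(p,arm(np.radians(th+180))))[0],2))
  for d in(d3,d4):
    h=cv2.cvtColor(d[n]["image"],cv2.COLOR_BGR2HSV);m=((h[...,0]<6)|(h[...,0]>174))&(h[...,1]>150)&(h[...,2]>80)
    m[:, :(340 if n=="scene" else 380)]=0; m[:,(360 if n=="scene" else 440):]=0
    for r in (range(157,166,2) if n=="scene" else range(176,206,4)):
      c=np.where(m[r])[0]; print(r,c.mean() if len(c) else None,len(c),end="; ")
    print()
E
```

```text
scene -2 [349.67 157.99 349.69 164.89] bottom [349.87 215.46]
scene -1 [350.05 157.81 349.99 164.75] bottom [349.52 215.67]
scene 0 [350.43 157.64 350.28 164.61] bottom [349.18 215.87]
scene 1 [350.8  157.49 350.57 164.48] bottom [348.83 216.07]
157 349.5 4; 159 349.0 5; 161 349.0 5; 163 349.0 5; 165 349.5 4; 
157 349.5 4; 159 350.0 5; 161 350.0 5; 163 350.0 5; 165 350.0 5; 
wrist -2 [414.72 199.89 408.08 191.9 ] bottom [378.5  156.33]
wrist -1 [416.89 199.92 409.63 191.92] bottom [377.3  156.32]
wrist 0 [419.05 199.93 411.17 191.93] bottom [376.09 156.31]
wrist 1 [421.2  199.94 412.71 191.94] bottom [374.9 156.3]
176 397.0 9; 180 399.0 13; 184 404.5 20; 188 403.5 30; 192 406.0 33; 196 407.5 36; 200 408.5 32; 204 409.18518518518516 27; 
176 397.0 9; 180 399.5 14; 184 406.0 21; 188 405.0 31; 192 408.0 35; 196 408.5 38; 200 409.6363636363636 33; 204 411.65384615384613 26;
```

Call:
apply_moves(
  rotation=[
    [0,0,0],
    [0,0,0],
    [0,0,0],
    [0,0,0],
    [0,0,0],
    [0,0,0],
    [0,0,0],
    [0,0,0],
  ],
  travel=[
    [0,5,30],
    [0,15,65],
    [0,25,95],
    [0,35,110],
    [0,43,110],
    [0,48,110],
    [0,52,110],
    [0,55,110],
  ],
  hand=[0,0,0,0,0,0,0,0],
)

```text
time: 13.85
position: [0.4355, -0.0061, 0.1964]
orientation: [-0.0, 1.0, -0.0, 0.001]
wrist_force: [-0.1, 0.0, 0.2]
finger_gap: -0.004
finger_force: 0.0
```

Call:
apply_moves(
  rotation=[
    [0,0,0],
    [0,0,0],
    [0,0,0],
    [0,0,0],
    [0,0,0],
    [0,0,0],
    [0,0,0],
  ],
  travel=[
    [0,1,0],
    [0,2,0],
    [0,3,0],
    [0,4,0],
    [0,5,0],
    [0,5.2,0],
    [0,5.2,0],
  ],
  hand=[0,0,0,0,0,0,0],
)

```text
time: 14.43
position: [0.4346, -0.0109, 0.1954]
orientation: [-0.0, 1.0, -0.0, 0.0]
wrist_force: [0.6, 1.2, 0.7]
finger_gap: 0.0
finger_force: 0.3
```

Call:
apply_moves(
  rotation=[
    [0,0,0],
    [0,0,0],
    [0,0,0],
    [0,0,0],
    [0,0,0],
    [0,0,0],
    [0,0,0],
    [0,0,0],
  ],
  travel=[
    [0,-10,0],
    [0,-20,0],
    [0,-35,-30],
    [0,-50,-65],
    [0,-60,-100],
    [0,-60,-110],
    [0,-60,-110],
    [0,-60,-110],
  ],
  hand=[0,0,0,0,0,0,0,0],
)

```text
time: 15.1
position: [0.4343, 0.0498, 0.3054]
orientation: [0.0, 1.0, 0.0, 0.0]
wrist_force: [-0.2, -1.3, -0.9]
finger_gap: 0.001
finger_force: 0.0
```

```bash
python3 ang.py; python3 -c "
from rig import *
print(job_done())"
```

```text
15.1 [0.43432873 0.04976527 0.30543865] [-0.16296718 -1.300624   -0.87772663]
scene 359.50000000000006 359.0 359.75 1.8049342632293701 1248
wrist 0.5 0.0 359.75 1.9880667924880981 834
the job is handed in; nothing more can be done
None
```

The red arm now points straight up to within about 1° by the camera images, and the wheel is at rest with the gripper clear. The rotator did not measurably move, the bottles and glassware were not touched, and the job was handed in at 15.1 s.

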